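# Comb the ticket clips into a row

## Task

Take the wooden hand rake by its grip and use it to comb the three scattered wooden ticket clips into one straight row, lying end to end along the row and parallel to the rake's head. Move the clips with the rake only, never with the gripper, and leave the rake standing upright on its teeth where it finished, right up against the back of the row, let go.

Things in the scene. Friction and masses are not known exactly. Their poses are not given: they have to be found in the camera images.
- rake: pale wooden hand rake, 250 g, standing stably on its teeth at the robot's right. Origin: centre of its underside. Head: 292 mm along y, 36 mm deep (x), top at z 34 mm, on 15 teeth (12 mm wide, 8 mm gaps); both long faces (x = +-18 mm) are straight edges that no clip passes. Darker upright grip on its middle: 22 mm thick (x), 70 mm along y, z 34 to 89 mm; pinch it across x from above
- clip_a: one of three alike brown wooden ticket clips: a straight rod with a pale band, 62 mm long (its y), 10 wide, 12 high, 15 g, lying flat; does not roll. Origin: centre of underside. The three lie side by side in any order on a rough line that crosses the robot's forward direction (within 35 degrees of square), centres 70 to 110 mm apart, each turned up to 55 degrees from that line
- clip_b: one of three alike brown wooden ticket clips: a straight rod with a pale band, 62 mm long (its y), 10 wide, 12 high, 15 g, lying flat; does not roll. Origin: centre of underside. The counter is clear 0.12 m beyond the clips and 0.15 m short of them, towards the robot; farther off stand other things
- clip_c: one of three alike brown wooden ticket clips: a straight rod with a pale band, 62 mm long (its y), 10 wide, 12 high, 15 g, lying flat; does not roll. Origin: centre of underside. Pushed by a face of the rake, a clip swings flush with it within about 50 mm of travel
Mind the look-alikes: they are no part of the job. Leave any blue look-alike of the clip_a alone.

How it is judged:
By the outcome, as a careful person would: the job done as asked, in the order asked, and still so for the second after the job is handed in, with the robot touching nothing.
It also fails if it takes over 40 s, if anything falls off the work surface, if the arm or the gripper's body presses on something with over 40 N, if the wrist force passes 120 N, or if a joint passes its speed limit or range.

## Robot

A 6-joint arm with a two-finger parallel gripper is mounted at the origin on a cart in front of the work surface, level with it; the furniture and walls round the work are solid. World frame = base frame: x ahead of the robot, y to its left, z up, the work surface at z = 0. Lengths are in mm, angles in rad, forces in N, time in s.
With the tool pointing down it reaches from about 350 to 850 mm from the base axis. Payload 8.1 kg.
Tool frame: the origin (TCP) lies midway between the tips of the shut fingers; the grasp point (between the pads) lies 19 mm behind it; z points along the fingers, y is the line along which they close (so a half turn about z gives the same grasp; the last joint's range is limited). The gripper opens to 93 mm and grips with 3 to 60 N. Pads are 15 mm wide; open, the fingers measure 128 mm over their backs; the gripper's body (75 mm by 188 mm) begins 65 mm behind the grasp point.
Start: joints at [1.063, 0.13, 1.488, -0, 1.523, -0.085], TCP at [246.169, 547.18, 218.635] pointing down, gripper open.
Joint ranges: [-2.96, 2.96], [-0.89, 2.26], [0.02, 2.5], [-1.34, 4.48], [0, 2.73], [-2.66, 2.66]. Speed limits (rad/s): [2.39, 2.39, 2.79, 3.14, 3.14, 3.14].

## Interface

Orientations are given as a rotation vector (axis times angle).
In Python, from rig import r gives the robot as it stands.
- The arm moves only by the tool drive_tool, never from a script. Its argument "plan" is a list that holds one entry, the list of rows, each a list of 5 numbers: the opening, from 0 (shut) to 1 (fully open), then the shift along the tool's x, y, z in cm, then the turn about the tool's z in degrees. A call has 1 to 10 rows; each row shifts and turns the commanded pose from where the row before left it, along the tool's axes as they then stand; what a row does not reach is not made up. A row lasts 1/12 s, in which the tool goes at most 41.7 mm and 7.16 degrees, less where a joint would pass 70% of its speed; a pose out of reach is approached as far as the arm can. A call with a gripper value outside its range is refused whole. The fingers move at their own pace and stop on an object; "newtons" is the grip in N (left out, the last holds). Time passes only in rows, so rows that do not move let the fingers close. It gives the time, the measured TCP pose, the force, the opening and the grip force at its end, in the units of the state.
- r.get_state(): the state, without advancing time (a new reading comes with each control period).
- r.get_image(name): name is "side" or "top"; returns the picture (384x512x3 uint8, red, green, blue); there is no depth.
- r.calibration(name): a dict with "mtx" (3x3 intrinsics, pixels), "extrinsics" (4x4, takes a point from world to camera coordinates). Camera axes: x right, y up, looking along -z (the intrinsics and any distortion apply to the point x, -y, -z); pixel columns grow to the right and rows downward; lengths in mm; the calibration is good to about 2 mm. A picture is of the moment at which its call begins. calibration takes no time and is no camera call.
- r.sign_off(): hands the job in; it is judged then, once.
The state is a dict: "clock": time; "joints": joint angles; "joint_vel": joint speeds; "joint_torque": joint torques, N m; "tool_pos": TCP position; "orientation": TCP orientation; "contact_force": force on the tool from outside, world axes, zero at the start; "wrist_torque": the same for the moment, N m; "gripper_width": opening from 0.0 (shut) to 1.0 (fully open); "grip_force": force on a finger pad.
Only numpy, scipy, OpenCV 4.12 (cv2) and the standard library are available. Lean on these libraries where they do the work, as an engineer would, in place of code of your own. Each camera call takes 0.05 s, during which the arm holds its last target. There are 200 camera calls.

## Working session

There is one attempt and no reset: what is moved stays moved. The work goes in short steps, Python scripts to look and compute and a tool call to move; the robot and the scene stay as the last step left them, time stands still between calls to the robot, and variables do not carry over. Pictures are saved under pics/ and viewed, at most 10 in all, crops included, and the job is handed in when it is done.

Besides the shell and the picture viewer there is one more tool, called after "Emit:" as name([rows], argument=value, ...), one row to a line, values as JSON. drive_tool: Moves the arm, as the interface text tells. Its arguments: {"type":"object","properties":{"plan":{"type":"array"},"newtons":{"type":"number"}},"required":["plan"]}

```bash
mkdir -p pics; ls; cat > h.py <<'E'
import numpy as np,cv2
from rig import r
def grab(n,f=None):
    im=cv2.cvtColor(np.array(r.get_image(n)),cv2.COLOR_RGB2BGR)
    if f: cv2.imwrite('pics/'+f+'.png',im)
    return im
def cast(n,uv,z):
    c=r.calibration(n);K=np.array(c['mtx'],float);E=np.array(c['extrinsics'],float)
    uv=np.atleast_2d(np.array(uv,float))
    d=np.c_[uv,np.ones(len(uv))]@np.linalg.inv(K).T*[1,-1,-1]
    R=E[:3,:3];o=-R.T@E[:3,3];w=d@R
    return o+w*((z-o[2])/w[:,2])[:,None]
def proj(n,P):
    c=r.calibration(n);K=np.array(c['mtx'],float);E=np.array(c['extrinsics'],float)
    p=(np.atleast_2d(P)@E[:3,:3].T+E[:3,3])*[1,-1,-1]
    q=p@K.T;return q[:,:2]/q[:,2:]
E
python3 - <<'E'
from h import *
a=grab('top','top0');b=grab('side','side0')
print(r.calibration('top'));print(r.calibration('side'))
print(r.get_state())
E
```

```text
pics
{'mtx': array([[465.23175375,   0.        , 258.337016  ],
       [  0.        , 465.23175375, 187.21309707],
       [  0.        ,   0.        ,   1.        ]]), 'extrinsics': array([[ 1.28605276e-02, -9.99917171e-01,  5.08487357e-04,
        -3.72066870e+00],
       [ 9.77079109e-01,  1.26748557e-02,  2.12498853e-01,
        -5.78129831e+02],
       [-2.12487697e-01, -2.23601499e-03,  9.77161184e-01,
        -1.03177617e+03],
       [ 0.00000000e+00,  0.00000000e+00,  0.00000000e+00,
         1.00000000e+00]])}
{'mtx': array([[405.63588544,   0.        , 258.59871192],
       [  0.        , 405.63588544, 191.87974237],
       [  0.        ,   0.        ,   1.        ]]), 'extrinsics': array([[-9.49358862e-01, -3.13998997e-01,  1.10626031e-02,
         5.56043115e+02],
       [ 1.56412221e-01, -4.41781088e-01,  8.83382526e-01,
        -1.32012667e+02],
       [-2.72493978e-01,  8.40377356e-01,  4.68522071e-01,
        -7.87001661e+02],
       [ 0.00000000e+00,  0.00000000e+00,  0.00000000e+00,
         1.00000000e+00]])}
{'clock': 0.1, 'joints': array([ 1.06261183e+00,  1.31090696e-01,  1.48917378e+00,  3.71465061e-05,
        1.52296609e+00, -8.53981741e-02]), 'joint_vel': array([ 2.15373621e-03, -2.81138862e-03, -2.45752164e-03,  5.56693294e-04,
        1.33472061e-05,  3.17031469e-04]), 'joint_torque': array([ 7.71974210e-04, -5.61342645e+01, -4.93096161e+01,  7.70568196e-02,
        2.90773372e-02, -9.91810316e-05]), 'tool_pos': array([245.90220049, 546.74429228, 217.68744078]), 'orientation': array([-6.59070674e-01, -3.07115481e+00,  2.44290271e-03]), 'contact_force': array([-0.51700986,  0.08041447,  0.99081163]), 'wrist_torque': array([-0.00206488,  0.05028513, -0.01058612]), 'grip_force': 0.0, 'gripper_width': 0.9994172389601603}
```

View pics/top0.png

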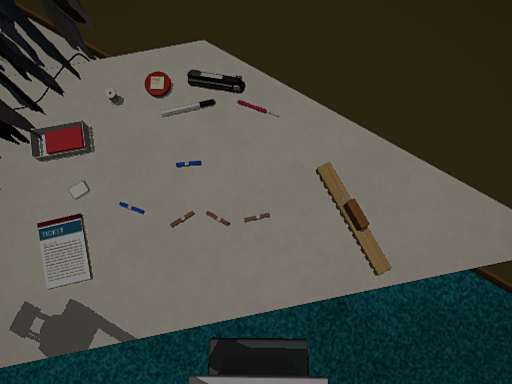

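View pics/side0.png

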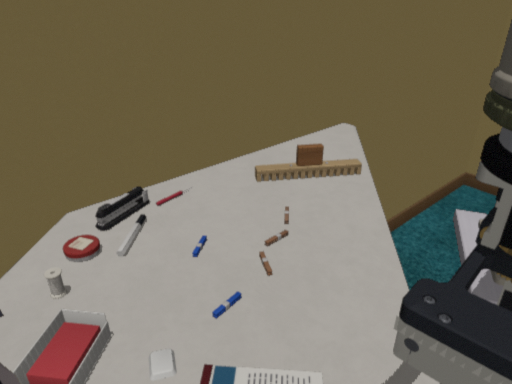

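The top view shows the rake at the right, around (353,218), with its dark grip at (356,214). Three brown clips are at (182,219), (218,218) and (257,217). The blue look-alikes at (189,164) and (132,208) are not part of the job. I'll measure the clips and rake, then confirm in one enlarged crop.

```bash
cat >> h.py <<'E'
def clips(im):
    hsv=cv2.cvtColor(im,cv2.COLOR_BGR2HSV)
    m=((hsv[...,0]<20)|(hsv[...,0]>172))&(hsv[...,1]>75)&(hsv[...,2]>30)
    m=m.astype(np.uint8)*255
    m=cv2.morphologyEx(m,cv2.MORPH_CLOSE,np.ones((7,7),np.uint8))
    out=[]
    for c in cv2.findContours(m,cv2.RETR_EXTERNAL,cv2.CHAIN_APPROX_NONE)[0]:
        if cv2.contourArea(c)<40: continue
        out.append(c[:,0,:].astype(float))
    return m,out
def desc(c,z,n='top'):
    p=np.float32(cast(n,c,z)[:,:2]);(cx,cy),(w,h),_=cv2.minAreaRect(p)
    b=cv2.boxPoints(cv2.minAreaRect(p));e=[b[1]-b[0],b[2]-b[1]];e=max(e,key=np.linalg.norm)
    return c.mean(0).round(),np.round([cx,cy,max(w,h),min(w,h),np.degrees(np.arctan2(e[1],e[0]))%180],1)
E
python3 - <<'E'
from h import *
im=cv2.imread('pics/top0.png')
m,cs=clips(im)
for c in cs:
    u,d=desc(c,10)
    print(u,d,len(c))
hsv=cv2.cvtColor(im,cv2.COLOR_BGR2HSV)
for p in [(182,219),(175,223),(335,190),(375,255),(356,214),(218,218),(212,214),(300,220)]: print(p,hsv[p[1],p[0]])
a=cv2.resize(im[150:280,110:400],None,fx=2.7,fy=2.7,interpolation=cv2.INTER_CUBIC)
cv2.imwrite('pics/crop0.png',a)
E
```

```text
[496. 277.] [ 381.2 -559.3   85.5   11.1   62.1] 71
[ 58. 220.] [501.5 488.1 104.7  10.5 104.3] 91
[256. 217.] [515.2   8.3  60.7   9.4 103. ] 54
[217. 218.] [511.7 102.4  61.5   8.7  61.7] 50
[182. 219.] [509.  189.6  61.3   9.8 122.4] 52
[352. 219.] [ 519.6 -228.   296.9   51.    28.6] 267
[ 64. 140.] [706.8 494.6  97.7  61.6 101.6] 117
[252. 106.] [802.7  24.1  79.3   9.5  70.2] 60
[157.  83.] [861.3 268.9  65.4  64.1  90.8] 69
[97. 50.] [952.1 438.7  90.   20.9  60.2] 64
[34. 13.] [1063.3  610.7  138.8   18.6   59.9] 93
(182, 219) [ 25  13 122]
(175, 223) [ 13 162  85]
(335, 190) [ 18 129 103]
(375, 255) [ 19 131 111]
(356, 214) [ 15 184  86]
(218, 218) [ 26  15 118]
(212, 214) [ 12 163  80]
(300, 220) [ 21  30 121]
```

View pics/crop0.png

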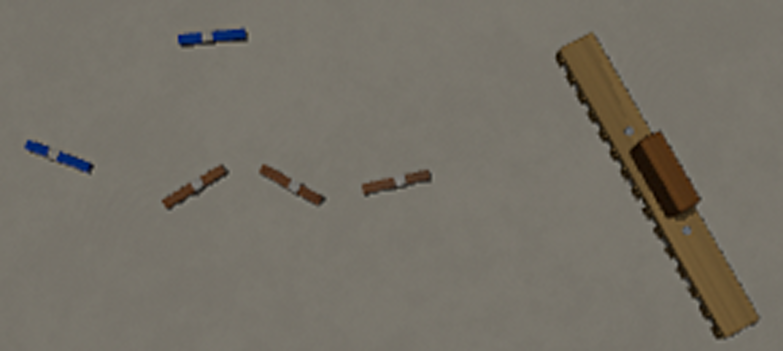

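The crop confirms the three brown clips with pale bands, at crop (195,187), (292,185) and (398,183). The two blue ones, at (212,37) and (59,157), are to be left alone. The rake's head runs from (575,42) to (740,328), with the grip at (668,175). Next I'll measure the rake's pose.

```bash
cat >> h.py <<'E'
def rake(im):
    hsv=cv2.cvtColor(im,cv2.COLOR_BGR2HSV)
    H,S,V=cv2.split(hsv)
    return ((H>15)&(H<24)&(S>100)&(V>85)).astype(np.uint8)*255
def move(tp,dphi=None):
    """shift in tool cm from present pose to world tp"""
    s=r.get_state();R=cv2.Rodrigues(np.array(s['orientation']))[0]
    y=R[:,1];print('pos',s['tool_pos'].round(1),'phi',round(np.degrees(np.arctan2(y[1],y[0])),2),'tilt',np.round(R[:2,2],4))
    return (R.T@(np.array(tp)-s['tool_pos'])/10).round(2)
E
python3 - <<'E'
from h import *
im=cv2.imread('pics/top0.png')
m=rake(im); m[:,:300]=0; m[:, 400:]=0;m[:150]=0;m[280:]=0
cs=cv2.findContours(m,cv2.RETR_EXTERNAL,cv2.CHAIN_APPROX_NONE)[0]
c=np.vstack([c[:,0] for c in cs if len(c)>20]).astype(float)
print('head top z34',desc(c,34))
H,S,V=cv2.split(cv2.cvtColor(im,cv2.COLOR_BGR2HSV))
g=((H<18)&(S>150)&(V>60)).astype(np.uint8)*255
g[:,:340]=0;g[:,372:]=0;g[:195]=0;g[235:]=0
g=cv2.morphologyEx(g,cv2.MORPH_OPEN,np.ones((3,3),np.uint8))
c=max(cv2.findContours(g,cv2.RETR_EXTERNAL,cv2.CHAIN_APPROX_NONE)[0],key=len)[:,0].astype(float)
print('grip z89',desc(c,89))
crop=np.array([(557,50),(593,33),(757,318),(722,332)])/2.7+[109.7,149.7]
print(cast('top',crop,34).round(1), cast('top',crop,34).mean(0))
print('grip top',cast('top',np.array([(632,150),(659,132),(699,200),(672,213)])/2.7+[109.7,149.7],89).round(1))
# side view
s=cv2.imread('pics/side0.png');print('side head ends z34',cast('side',[[255,167],[361,161],[297,145],[322,144]],34)[:2].round(1),cast('side',[[297,145],[322,144]],89).round(1))
for v in ([520,-228,34],[520,-228,89]): print(proj('top',v),proj('side',v))
E
```

```text
head top z34 (array([353., 219.]), array([ 515.3, -222.3,  288.6,   33.9,   28.7]))
grip z89 (array([357., 213.]), array([ 515.8, -221.6,   67.2,   19.2,   28.8]))
[[ 633.4 -136.    34. ]
 [ 649.7 -168.7   34. ]
 [ 397.2 -305.1   34. ]
 [ 384.9 -274.4   34. ]] [ 516.28699305 -221.0518585    34.        ]
grip top [[ 532.8 -191.1   89. ]
 [ 548.6 -214.3   89. ]
 [ 491.2 -245.9   89. ]
 [ 480.  -223.    89. ]]
side head ends z34 [[ 646.1 -151.2   34. ]
 [ 384.1 -287.4   34. ]] [[ 548.4 -206.1   89. ]
 [ 487.5 -235.8   89. ]]
[[355.26873725 214.79184976]] [[307.94329259 162.46540793]]
[[360.21994407 211.04212878]] [[309.35099162 143.49072343]]
```

Emit:
drive_tool([
  [[1,0,0,0,7.1],[1,0,0,0,7.1],[1,0,0,0,7.1],[1,0,0,0,7.1],[1,0,0,0,7.1],[1,0,0,0,7.1],[1,0,0,0,7.1],[1,0,0,0,7.1],[1,0,0,0,7.1],[1,0,0,0,7.1]],
])

```text
clock: 0.93
tool_pos: [246.0, 546.9, 218.0]
orientation: [2.327, 2.111, -0.002]
contact_force: [-0.3, -1.4, 0.3]
gripper_width: 1.005
grip_force: 0.0
```

Emit:
drive_tool([
  [[1,0,0,0,7.1],[1,0,0,0,7.1],[1,0,0,0,7.1],[1,0,0,0,7.1],[1,0,0,0,7.1],[1,0,0,0,7.1],[1,0,0,0,7.1],[1,0,0,0,6.4],[1,0,0,0,0],[1,0,0,0,0]],
])

```text
clock: 1.77
tool_pos: [246.1, 547.0, 218.1]
orientation: [3.042, 0.783, -0.001]
contact_force: [0.1, -0.2, 1.3]
gripper_width: 0.997
grip_force: 0.0
```

```bash
python3 -c "
from h import *
print(move([515.5,-222,180]))"
```

```text
pos [246.1 547.  218.1] phi -61.12 tilt [-0.0004 -0.0007]
[-13.54  80.34   3.86]
```

Emit:
drive_tool([
  [[1,-0.68,4.02,0.1,0],[1,-0.68,4.02,0.1,0],[1,-0.68,4.02,0.1,0],[1,-0.68,4.02,0.1,0],[1,-0.68,4.02,0.1,0],[1,-0.68,4.02,0.1,0],[1,-0.68,4.02,0.1,0],[1,-0.68,4.02,0.1,0],[1,-0.68,4.02,0.1,0],[1,-0.68,4.02,0.1,0]],
])

```text
clock: 2.6
tool_pos: [379.5, 160.1, 208.7]
orientation: [-3.042, -0.786, -0.001]
contact_force: [0.8, -0.4, -0.1]
gripper_width: 1.001
grip_force: 0.0
```

Emit:
drive_tool([
  [[1,-0.68,4.02,0.3,0],[1,-0.68,4.02,0.3,0],[1,-0.68,4.02,0.3,0],[1,-0.68,4.02,0.3,0],[1,-0.68,4.02,0.3,0],[1,-0.68,4.02,0.3,0],[1,-0.68,4.02,0.3,0],[1,-0.68,4.02,0.3,0],[1,-0.68,4.02,0.3,0],[1,0,0,0,0]],
])

```text
clock: 3.43
tool_pos: [499.6, -190.9, 179.8]
orientation: [3.043, 0.778, -0.003]
contact_force: [0.6, 0.4, -0.5]
gripper_width: 1.001
grip_force: 0.0
```

```bash
python3 -c "
from h import *
print(move([515.5,-222,51]))
a=grab('side');a=a[60:220,200:420]
cv2.imwrite('pics/s1.png',cv2.resize(a,None,fx=3,fy=3))"
```

```text
pos [ 499.6 -190.9  179.8] phi -61.33 tilt [-0.0017 -0.0014]
[-0.07  3.49 12.89]
```

View pics/s1.png

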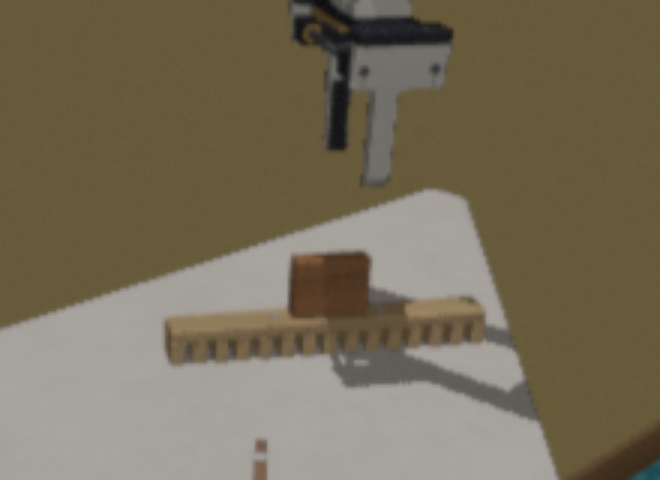

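The crop shows the gripper, with fingertips at (340–375,150–185), aligned across the grip at (330,285). It needs 35 mm more along tool y, then a descent.

Emit:
drive_tool([
  [[1,0,1.75,0,0],[1,-0.07,1.75,0,0],[1,0,0,2.5,0],[1,0,0,2.5,0],[1,0,0,2.5,0],[1,0,0,2,0],[1,0,0,1.5,0],[1,0,0,1,0],[1,0,0,0.9,0],[1,0,0,0,0]],
])

```text
clock: 4.32
tool_pos: [514.6, -214.9, 51.1]
orientation: [-3.041, -0.78, 0.003]
contact_force: [-0.7, 0.2, 0.2]
gripper_width: 0.997
grip_force: 0.0
```

```bash
python3 -c "
from h import *
print(move([515.5,-222,51]))"
```

```text
pos [ 514.6 -214.9   51.1] phi -61.22 tilt [-0.002   0.0012]
[-0.26  0.67  0.01]
```

Emit:
drive_tool([
  [[1,-0.25,0.65,0,0],[1,0,0,0,0],[0.5,0,0,0,0],[0.1,0,0,0,0],[0,0,0,0,0],[0,0,0,0,0],[0,0,0,0,0],[0,0,0,0,0],[0,0,0,0,0],[0,0,0,0,0]],
], newtons=35)

```text
clock: 5.15
tool_pos: [516.4, -222.8, 52.6]
orientation: [-3.044, -0.778, 0.0]
contact_force: [0.6, 1.1, 0.2]
gripper_width: 0.479
grip_force: 0.0
```

Emit:
drive_tool([
  [[0,0,0,0,0],[0,0,0,0,0],[0,0,0,0,0],[0,0,0,0,0],[0,0,0,0,0],[0,0,0,0,0],[0,0,0,0,0]],
])

```text
clock: 5.73
tool_pos: [516.3, -222.8, 52.5]
orientation: [-3.044, -0.778, 0.0]
contact_force: [-0.2, 0.3, -0.6]
gripper_width: 0.235
grip_force: 35.0
```

Emit:
drive_tool([
  [[0,0,0,-1,0],[0,0,0,-2,0],[0,0,0,-2,0],[0,0,0,-1,0],[0,0,0,0,-4],[0,0,0,0,-6],[0,0,0,0,-6],[0,0,0,0,-6],[0,0,0,0,-6],[0,0,0,0,-6]],
])

```text
clock: 6.57
tool_pos: [516.3, -222.8, 112.7]
orientation: [-2.679, -1.641, 0.0]
contact_force: [0.3, -0.4, -2.0]
gripper_width: 0.232
grip_force: 35.0
```

Emit:
drive_tool([
  [[0,0,0,0,-6],[0,0,0,0,-6],[0,0,0,0,-6],[0,0,0,0,-6],[0,0,0,0,-4],[0,0,0,0,-1.3],[0,0,0,0,0]],
])

```text
clock: 7.15
tool_pos: [516.3, -222.9, 112.7]
orientation: [-2.183, -2.259, 0.0]
contact_force: [-0.7, -1.5, -2.4]
gripper_width: 0.234
grip_force: 35.0
```

```bash
python3 -c "
from h import *
print(move([448,100,112]))
m,cs=clips(cv2.imread('pics/top0.png'))
im=cv2.imread('pics/top0.png');H,S,V=cv2.split(cv2.cvtColor(im,cv2.COLOR_BGR2HSV))
m=((H>105)&(H<130)&(S>120)).astype(np.uint8)
for c in cv2.findContours(m,0,1)[0]:
  if cv2.contourArea(c)>20: print('blue',desc(c[:,0].astype(float),10))
"
```

```text
pos [ 516.3 -222.9  112.7] phi 1.96 tilt [-0.0001  0.    ]
[32.5  -5.73  0.07]
blue (array([137., 209.]), array([529.8, 298.8,  31.4,   7.9,  70.3]))
blue (array([180., 164.]), array([646.6, 200. ,  20.3,   9.4, 100.6]))
blue (array([195., 163.]), array([650.5, 163.9,  27.6,   7.7,  90.7]))
```

Emit:
drive_tool([
  [[0,1.5,-0.3,0,0],[0,3.5,-0.6,0,0],[0,4,-0.7,0,0],[0,4,-0.7,0,0],[0,4,-0.7,0,0],[0,4,-0.7,0,0],[0,4,-0.7,0,0],[0,4,-0.7,0,0],[0,2.5,-0.5,0,0],[0,1,-0.13,0,0]],
])

```text
clock: 7.98
tool_pos: [446.8, 103.2, 112.8]
orientation: [-2.182, -2.259, -0.001]
contact_force: [-0.3, 0.2, -2.2]
gripper_width: 0.232
grip_force: 35.0
```

```bash
python3 -c "
from h import *
a=grab('top','t2');s=grab('side');print(move([448,100,53.5]))
cv2.imwrite('pics/t2v.png',np.hstack([cv2.resize(a[130:300,80:400],None,fx=1.25,fy=1.25),cv2.resize(s[100:350,150:450],None,fx=.85,fy=.85)]) if 0 else cv2.resize(a[130:320,80:400],None,fx=2.4,fy=2.4))"
```

```text
pos [447.7 101.4 112.8] phi 2.06 tilt [0.0004 0.0001]
[-0.14  0.02  5.93]
```

View pics/t2v.png

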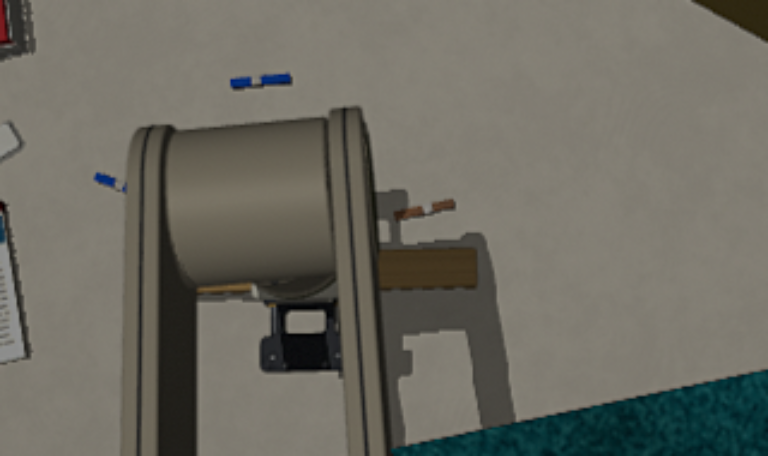

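The rake is held just short of the clips: its right end is at crop (477,268) and the rightmost clip at (425,210) lies ahead of it. I'll lower it to about 1 mm above the counter and push forward gently.

Emit:
drive_tool([
  [[0,-0.1,0,1,0],[0,0,0,1.5,0],[0,0,0,1.5,0],[0,0,0,1,0],[0,0,0,0.5,0],[0,0,0,0.4,0],[0,0,0,0,0]],
])

```text
clock: 8.67
tool_pos: [448.0, 98.2, 53.2]
orientation: [-2.184, -2.258, 0.001]
contact_force: [0.2, -0.3, -2.6]
gripper_width: 0.237
grip_force: 35.0
```

Emit:
drive_tool([
  [[0,0,0.4,0,0],[0,0,0.6,0,0],[0,0,0.6,0,0],[0,0,0.6,0,0],[0,0,0.6,0,0],[0,0,0.6,0,0],[0,0,0.6,0,0],[0,0,0.6,0,0],[0,0,0.6,0,0],[0,0,0.6,0,0]],
])

```text
clock: 9.5
tool_pos: [506.5, 101.0, 53.5]
orientation: [-2.183, -2.259, 0.0]
contact_force: [-0.7, -0.8, -2.2]
gripper_width: 0.235
grip_force: 35.0
```

```bash
python3 -c "
from h import *
print(move([545,100,53]))
s=grab('side','s3');cv2.imwrite('pics/s3v.png',cv2.resize(s[130:330,180:420],None,fx=3,fy=3))"
```

```text
pos [506.5 101.   53.5] phi 1.98 tilt [-0.0002 -0.    ]
[-0.23  3.84  0.05]
```

View pics/s3v.png

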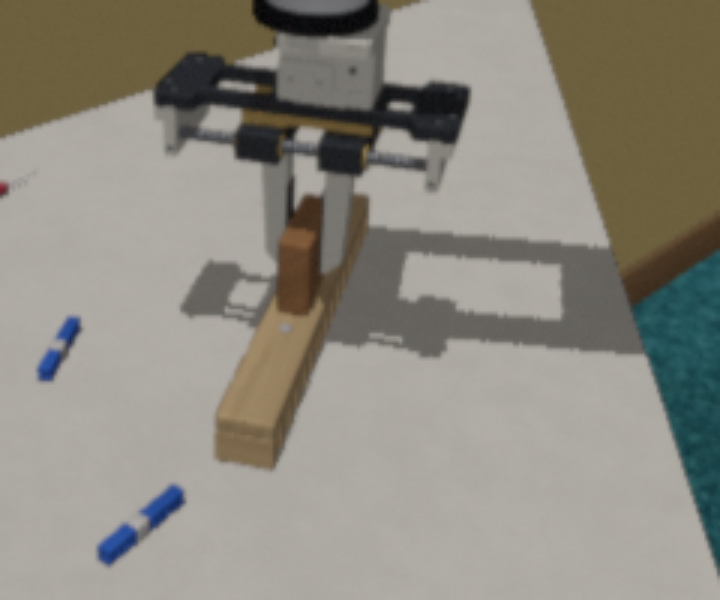

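The rake sits flat on its teeth. The clips lie beyond the far face, so the head hides them from this side, and both blue clips are clear. I'll continue the push.

Emit:
drive_tool([
  [[0,0,0.5,0,0],[0,0,0.5,0,0],[0,0,0.5,0,0],[0,0,0.5,0,0],[0,0,0.5,0,0],[0,0,0.5,0,0],[0,0,0.5,0,0],[0,0,0.4,0,0],[0,0,0.2,0,0],[0,0,0.1,0,0]],
])

```text
clock: 10.38
tool_pos: [548.3, 102.4, 53.6]
orientation: [2.183, 2.259, 0.0]
contact_force: [-0.4, -0.6, -2.4]
gripper_width: 0.233
grip_force: 35.0
```

```bash
python3 -c "
from h import *
print(move([550,100,52.5]))
s=grab('top','t4');cv2.imwrite('pics/t4v.png',cv2.resize(s[130:320,80:400],None,fx=2.4,fy=2.4))"
```

```text
pos [548.3 102.4  53.6] phi 1.97 tilt [ 0. -0.]
[-0.24  0.16  0.11]
```

View pics/t4v.png

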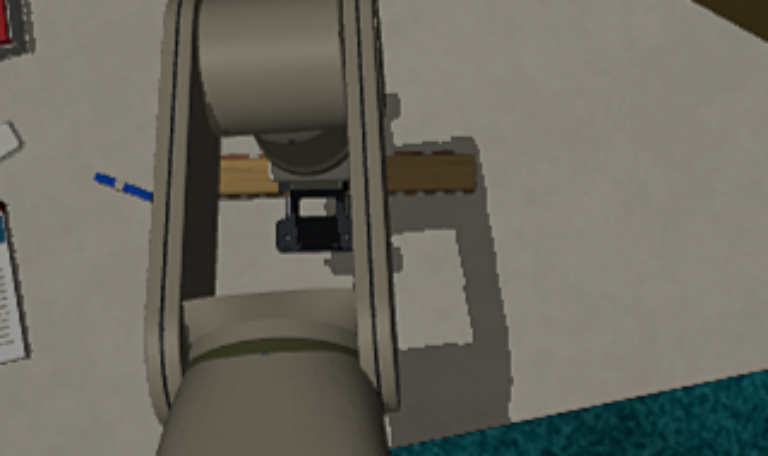

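Both visible parts of the head are straight, with brown clip slivers along the far edge near crop (430,150). I'll lower it onto the teeth, push the last few mm, then open and rise.

Emit:
drive_tool([
  [[0,0,0.2,0.1,0],[0,0,0.2,0,0],[0,0,0.1,0,0],[0,0,0,0,0],[0.5,0,0,0,0],[0.5,0,0,0,0],[0.5,0,0,0,0],[0.8,0,0,0,0],[0.8,0,0,0,0],[0.8,0,0,0,0]],
])

```text
clock: 11.27
tool_pos: [553.0, 102.6, 52.8]
orientation: [2.183, 2.259, 0.0]
contact_force: [0.1, -1.2, 0.9]
gripper_width: 0.616
grip_force: 0.0
```

Emit:
drive_tool([
  [[0.8,0,0,0,0],[0.8,0,0,0,0],[0.8,0,0,0,0],[0.8,0,0,0,0]],
])

```text
clock: 11.6
tool_pos: [552.9, 102.6, 52.6]
orientation: [-2.183, -2.259, 0.0]
contact_force: [-0.2, -0.2, -0.4]
gripper_width: 0.798
grip_force: 0.0
```

Emit:
drive_tool([
  [[0.8,0,0,-1,0],[0.8,0,0,-2,0],[0.8,0,0,-3,0],[0.8,0,0,-4,0],[0.8,0,0,-3,0],[0.8,-2,0,-1,0],[0.8,-4,0,0,0],[0.8,-4,0,0,0],[0.8,-4,0,0,0],[0.8,-4,0,0,0]],
])

```text
clock: 12.43
tool_pos: [559.1, -78.9, 193.9]
orientation: [2.181, 2.259, 0.001]
contact_force: [0.7, -0.1, -0.6]
gripper_width: 0.8
grip_force: 0.0
```

Emit:
drive_tool([
  [[0.8,-4,0,0,0],[0.8,-4,0,0,0],[0.8,-4,0,0,0],[0.8,-4,0,0,0],[0.8,-4,0,0,0],[0.8,-2,0,0,0],[0.8,0,0,0,0]],
])

```text
clock: 13.02
tool_pos: [565.8, -302.0, 193.2]
orientation: [2.187, 2.254, -0.002]
contact_force: [-0.0, -0.3, -0.4]
gripper_width: 0.797
grip_force: 0.0
```

```bash
python3 -c "
from h import *
s=grab('top','t5');cv2.imwrite('pics/t5v.png',cv2.resize(s[140:230,120:310],None,fx=4.2,fy=4.2,interpolation=cv2.INTER_CUBIC))
m=rake(s);m[:,:120]=0;m[:,300:]=0;m[:150]=0;m[230:]=0
c=np.vstack([c[:,0] for c in cv2.findContours(m,0,1)[0] if len(c)>15]).astype(float);print(desc(c,34))"
```

```text
(array([218., 201.]), array([551.9, 102.5, 288.6,  35.2,  91.9]))
```

View pics/t5v.png

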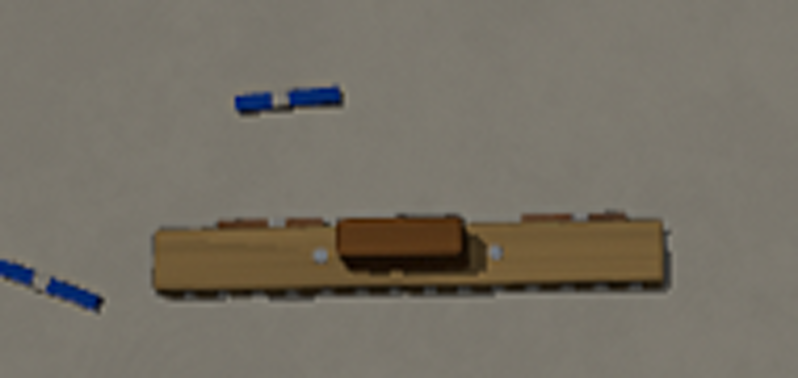

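The view shows the rake standing at about (218,201), at 91.9°. The left clip (crop 218–328, row 223) and right clip (520–628, row 216) lie flush along its far face. The middle clip is almost hidden by the grip, with slivers near (397–435,215). I'll check its front edge numerically.

```bash
python3 -c "
from h import *
s=cv2.imread('pics/t5.png');h=cv2.cvtColor(s,cv2.COLOR_BGR2HSV)
for y in (180,102,20): print(y,'front edge top/bottom z12,0', proj('top',[[580.5-(y-102)*.034,y,12],[580.5-(y-102)*.034,y,0]]).round(1).tolist())
print('grip top front', proj('top',[[563,132,89],[563,72,89]]).round(1).tolist())
for c in (178,192,*range(200,232,2),250,262): print(c,[tuple(int(v) for v in h[q,c]) for q in range(188,195)])
m=((h[...,1]>60)&((h[...,0]<14))).astype(np.uint8)
for a,b in ((165,200),(240,275)):
  q=np.argwhere(m[186:194,a:b])+[186,a];
  cols=np.unique(q[:,1]);top=[q[q[:,1]==k][:,0].min() for k in cols]
  p=cast('top',np.c_[cols,top],12);print(p[[0,len(p)//2,-1]].round(1).tolist(), np.degrees(np.polyfit(p[:,1],p[:,0],1)[0]*-1)+90)
"
```

```text
180 front edge top/bottom z12,0 [[186.6, 190.8], [187.3, 191.7]]
102 front edge top/bottom z12,0 [[218.4, 190.1], [218.8, 191.1]]
20 front edge top/bottom z12,0 [[251.7, 189.4], [251.8, 190.4]]
grip top front [[202.2, 190.5], [228.4, 190.8]]
178 [(19, 29, 124), (24, 29, 123), (23, 24, 126), (20, 31, 122), (13, 96, 96), (13, 176, 77), (17, 140, 91)]
192 [(19, 29, 124), (21, 27, 124), (21, 26, 127), (19, 36, 121), (12, 135, 89), (14, 161, 84), (18, 135, 98)]
200 [(24, 29, 124), (21, 29, 125), (23, 26, 127), (22, 24, 118), (15, 43, 83), (13, 172, 74), (14, 230, 62)]
202 [(21, 29, 125), (21, 28, 126), (21, 26, 129), (19, 30, 119), (14, 174, 82), (14, 195, 93), (15, 188, 87)]
204 [(20, 30, 127), (19, 28, 126), (23, 24, 128), (22, 24, 116), (14, 227, 73), (14, 188, 92), (14, 190, 86)]
206 [(21, 28, 126), (18, 30, 126), (23, 25, 130), (20, 26, 118), (15, 231, 74), (15, 193, 91), (14, 180, 85)]
208 [(23, 27, 124), (21, 28, 126), (23, 24, 128), (20, 26, 117), (15, 228, 76), (14, 188, 91), (14, 186, 85)]
210 [(21, 29, 125), (23, 27, 125), (22, 22, 127), (15, 26, 117), (14, 223, 79), (14, 184, 
[... 801 characters left out ...]
), (21, 26, 128), (24, 22, 115), (15, 84, 61), (15, 213, 78), (15, 195, 85), (15, 187, 83)]
228 [(21, 29, 125), (21, 26, 127), (25, 24, 115), (12, 75, 68), (14, 213, 79), (14, 193, 86), (15, 187, 86)]
230 [(21, 29, 125), (21, 32, 127), (24, 28, 129), (25, 24, 119), (22, 39, 72), (18, 89, 63), (18, 179, 37)]
250 [(21, 27, 122), (25, 24, 125), (18, 32, 120), (12, 122, 90), (15, 136, 88), (21, 125, 108), (18, 131, 113)]
262 [(21, 29, 124), (25, 24, 125), (17, 35, 118), (13, 154, 71), (15, 131, 72), (19, 134, 112), (18, 129, 113)]
[[571.7, 215.6, 12.0], [574.6, 191.2, 12.0], [575.0, 156.8, 12.0]] 93.29399838365867
[[579.1, 36.5, 12.0], [579.4, 11.9, 12.0], [579.8, -20.0, 12.0]] 90.74300376299377
```

The outer clips span y 157–217 and −20–37. Their front edges are at x ≈ 575 and 579, parallel to the head within about 1.5°. Nothing of the middle clip sticks out past x ≈ 580, so it must be flush too. The rake stands free and the arm is clear.

```bash
python3 -c "
from h import *
print(r.sign_off())"
```

```text
the job is handed in; nothing more can be done
None
```

I combed the three brown clips into one straight row with the rake and left it standing on its teeth, let go, right behind them; the clips have gaps of roughly 15–30 mm between their ends, and the middle one, hidden by the grip, I could only confirm as flush indirectly.

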